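# Clamp a sample jar in the mixer and start its program

## Task

Lift the short wide sample jar from the tray, set it down upright in the middle of the mixer's open chuck (do not let go before it stands on the seat), then let go and turn the chuck's sleeve clockwise by its upright handle until the three jaws grip the jar. Only then key in the mixing program on the console by pressing these keys fully down one at a time, letting each spring back up: the square, the cross, the triangle, then the bar. Leave the other two keys unpressed, the jar clamped and everything else standing where it is.

Things in the scene. Friction and masses are not known exactly. Their poses are not given: they have to be found in the camera images.
- jar: the sample jar: short, wide, white, with a screw cap as wide as its body, 58 mm diameter, 85 mm tall, about 0.18 kg; origin at the centre of its underside, z up its axis. It is the only capped thing under 100 mm tall on the tray (white, 210 x 210 mm, 16 mm rim), where it stands among three other vessels, centres about 104 mm apart
- seat (a point): centre of the top face of the round rubber seat of the mixer's chuck (66 mm diameter, 55 mm above the bench), on the chuck's upright axis. The mixer is a round grey drum 190 mm across. Three jaws stand round the seat, 23 mm above it; open, their faces are 38 mm from the axis
- sleeve (a joint): turn of the chuck's sleeve, the metal ring of 78 mm outer radius round the jaws, in rad: 0 = fully open, it grows clockwise seen from above and drives all three jaws inwards together by 12 mm per rad (stop at 1.4); they meet the jar at about 0.75. Stiff enough to stay where it is left: about 4 N at the handle moves it
- handle_top (a point): centre of the top of the sleeve's upright round handle, a steel pin 14 mm in diameter, whose top 40 mm is free to grip or push; its axis is 75 mm from the chuck's axis and its top 112 mm above the bench (57 mm above the seat)
- key_square_top (a point): centre of the top face of the 36 x 36 mm square key; 12 mm thick, top 56 mm above the bench; axes are those of the console: +x to its far side. The console is grey, 190 mm deep (x) x 200 mm wide (y), 35 mm tall with a strip 63 mm tall along its far edge; its six keys sit in two rows of three in any order, centres 58 to 60 mm apart
- key_square (a joint): how far the square key is pressed, m: 0 up, 0.006 fully down; springs back, about 1.5 N to start and 5 N fully down
- key_cross_top (a point): centre of the top face of the plus-shaped key, two crossing bars 44 x 14 mm; 12 mm thick, top 56 mm above the bench; axes are those of the console: +x to its far side.
- key_cross (a joint): how far the cross key is pressed, m: 0 up, 0.006 fully down; springs back, about 1.5 N to start and 5 N fully down
- key_triangle_top (a point): centre of the top face of the equilateral triangular key, 43 mm sides; 12 mm thick, top 56 mm above the bench; axes are those of the console: +x to its far side.
- key_triangle (a joint): how far the triangle key is pressed, m: 0 up, 0.006 fully down; springs back, about 1.5 N to start and 5 N fully down
- key_bar_top (a point): centre of the top face of the narrow oblong key, 16 x 44 mm; 12 mm thick, top 56 mm above the bench; axes are those of the console: +x to its far side.
- key_bar (a joint): how far the bar key is pressed, m: 0 up, 0.006 fully down; springs back, about 1.5 N to start and 5 N fully down
- key_round_top (a point): centre of the top face of the round key, 38 mm across (not part of the sequence); 12 mm thick, top 56 mm above the bench; axes are those of the console: +x to its far side.
- key_round (a joint): how far the round key is pressed, m: 0 up, 0.006 fully down; springs back, about 1.5 N to start and 5 N fully down
- key_ushape_top (a point): centre of the top face of the U-shaped key, 34 x 40 mm, hollow in the middle and open on one side (not part of the sequence); 12 mm thick, top 56 mm above the bench; axes are those of the console: +x to its far side.
- key_ushape (a joint): how far the ushape key is pressed, m: 0 up, 0.006 fully down; springs back, about 1.5 N to start and 5 N fully down
- jaw0: steel chuck jaw, 16 mm wide, 23 mm tall, one of three at 120 degrees, sliding radially; origin on the chuck's axis at seat height, x pointing outwards along its slide
- jaw1: steel chuck jaw, 16 mm wide, 23 mm tall, one of three at 120 degrees, sliding radially; origin on the chuck's axis at seat height, x pointing outwards along its slide
- jaw2: steel chuck jaw, 16 mm wide, 23 mm tall, one of three at 120 degrees, sliding radially; origin on the chuck's axis at seat height, x pointing outwards along its slide
- tall_bottle: bystander: bottle 60 mm diameter, 165 mm tall, on the tray; origin under its centre
- slim_bottle: bystander: bottle 42 mm diameter, 120 mm tall, on the tray; origin under its centre
- beaker: bystander: open cup 64 mm across, 80 mm tall, on the tray; origin under its centre
- tip_box: bystander: white box 32 x 70 x 45 mm tall standing on the console behind the keys; origin under its centre
- media_bottle: bystander: bottle 64 mm diameter, 150 mm tall, at the back; origin under its centre
Mind the look-alikes: they are no part of the job. What is shaped like the part that bears seat but green is not meant.

How it is judged:
On the way, in this order (a step that is already met when the one before it is completed fails the run):
1. the jar stands upright on the chuck's seat between the jaws, still held by the fingers (set down, not dropped) (horizontal distance between jar and seat below 0.01 m and z of jar in the frame of seat between -0.004 and 0.005 m and angle between jar's own z axis and vertical below 0.1 rad and contact force between the fingers and jar above 0.3 N), for 0.05 s.
2. the jar is let go and the sleeve is turned until the jaws have closed on it and clamp it (at least two of the three press with over 0.5 N), centred within 4 mm (horizontal distance between jar and seat below 0.004 m and z of jar in the frame of seat between -0.004 and 0.005 m and angle between jar's own z axis and vertical below 0.1 rad and value of joint sleeve above 0.65 rad and (contact force between each of jaw0, jaw1 and jar above 0.5 N or contact force between each of jaw1, jaw2 and jar above 0.5 N or contact force between each of jaw0, jaw2 and jar above 0.5 N) and contact force between the fingers and jar below 0.05 N), for 0.2 s.
3. the square key is pressed home (at least 4.5 mm of its 6 mm) with every other key up (value of joint key_square above 0.0045 m and value of joint each of key_cross, key_triangle, key_bar, key_round, key_ushape below 0.0015 m), for 0.05 s.
4. the square key is let up again, all keys up (value of joint each of key_square, key_cross, key_triangle, key_bar, key_round, key_ushape below 0.0015 m), for 0.05 s.
5. the cross key is pressed home (at least 4.5 mm of its 6 mm) with every other key up (value of joint key_cross above 0.0045 m and value of joint each of key_square, key_triangle, key_bar, key_round, key_ushape below 0.0015 m), for 0.05 s.
6. the cross key is let up again, all keys up (all of step 4), for 0.05 s.
7. the triangle key is pressed home (at least 4.5 mm of its 6 mm) with every other key up (value of joint key_triangle above 0.0045 m and value of joint each of key_square, key_cross, key_bar, key_round, key_ushape below 0.0015 m), for 0.05 s.
8. the triangle key is let up again, all keys up (all of step 6), for 0.05 s.
9. the bar key is pressed home (at least 4.5 mm of its 6 mm) with every other key up (value of joint key_bar above 0.0045 m and value of joint each of key_square, key_cross, key_triangle, key_round, key_ushape below 0.0015 m), for 0.05 s.
10. the bar key is let up again, all keys up (all of step 8), for 0.05 s.
At the end, for the whole second after the job is handed in: the jar stands at rest and upright (within 0.1 rad) on the chuck's seat, within 4 mm of its axis and 5 mm of its height, clamped: sleeve beyond 0.65 rad and at least two of the three jaws pressing on it with over 0.5 N; all six keys are up (pressed less than 1.5 mm) (all of step 10 and horizontal distance between jar and seat below 0.004 m and z of jar in the frame of seat between -0.004 and 0.005 m and angle between jar's own z axis and vertical below 0.1 rad and value of joint sleeve above 0.65 rad and (contact force between each of jaw0, jaw1 and jar above 0.5 N or contact force between each of jaw1, jaw2 and jar above 0.5 N or contact force between each of jaw0, jaw2 and jar above 0.5 N) and linear speed of jar below 0.02 m/s); the robot touches nothing.
It fails at once if the round key or the U-shaped key is pressed (over 3 mm) (value of joint any of key_round, key_ushape above 0.003 m).
It fails at once if two keys are pressed at once (over 3 mm) (value of joint each of key_square, key_cross above 0.003 m or value of joint each of key_square, key_triangle above 0.003 m or value of joint each of key_square, key_bar above 0.003 m or value of joint each of key_cross, key_triangle above 0.003 m or value of joint each of key_cross, key_bar above 0.003 m or value of joint each of key_triangle, key_bar above 0.003 m).
It fails at once if a key is pressed (over 3 mm) before the chuck is closed (sleeve under 0.5 rad) (value of joint sleeve below 0.5 rad and value of joint any of key_square, key_cross, key_triangle, key_bar above 0.003 m).
It fails at once if the jar is tipped over (beyond 0.8 rad) (angle between jar's own z axis and vertical above 0.8 rad).
It fails at once if a bystander is moved over 30 mm or tipped beyond 0.5 rad (distance of any of tall_bottle, slim_bottle, beaker, tip_box, media_bottle from where it was at the start of the episode above 0.03 m or angle between any of tall_bottle, slim_bottle, beaker, tip_box, media_bottle's own z axis and vertical above 0.5 rad).
It also fails if it takes over 69 s, if anything falls off the work surface, if the arm or the gripper's body presses on something with over 40 N, if the wrist force passes 120 N, or if a joint passes its speed limit or range.

## Robot

A 7-joint arm with a two-finger parallel gripper is mounted at the origin on the work surface. World frame = base frame: x ahead of the robot, y to its left, z up, the work surface at z = 0. Lengths are in m, angles in rad, forces in N, time in s.
With the tool pointing down it reaches from about 0.35 to 0.9 m from the base axis. Payload 8.1 kg.
Tool frame: the origin (TCP) lies midway between the tips of the shut fingers; the grasp point (between the pads) lies behind it (arm.tcp_to_grasp is the z of the grasp point in the tool frame, in m); z points along the fingers, y is the line along which they close (so a half turn about z gives the same grasp; the last joint's range is limited). The gripper opens to 92 mm and grips with 3 to 60 N. Pads are 19 mm wide; open, the fingers measure 130 mm over their backs; the gripper's body (75 mm by 190 mm) begins 47 mm behind the grasp point.
Start: joints at [-1.288, 0.434, 0.025, 1.573, -0.012, 1.134, -0.075], TCP at [0.235, 0.579, 0.227] pointing down, gripper open.
Joint ranges: [-2.62, 2.62], [-0.44, 2.09], [-1.27, 1.32], [0.08, 2.57], [-1.32, 4.46], [0.12, 2], [-2.74, 2.74]. Speed limits (rad/s): [2.22, 2.22, 3.01, 3.01, 3.14, 3.14, 3.14].

## Interface

Orientations are given as a rotation vector (axis times angle).
In Python, from cell import readout, vision, arm gives the robot as it stands.
- The arm moves only by the tool carry_out, never from a script. Its argument "increments" is one flat list of numbers, 6 for each row, row after row: the shift along the world's x, y, z in mm, then the turn, a rotation vector about the world's x, y, z in rad. In form: [tx, ty, tz, wx, wy, wz, tx, ty, tz, wx, wy, wz, ...]. A call has 1 to 20 rows; each row shifts and turns the commanded pose from where the row before left it; what a row does not reach is not made up. A row lasts 1/8 s, in which the tool goes at most 62.5 mm and 10.7 degrees, less where a joint would pass 70% of its speed; a pose out of reach is approached as far as the arm can. A call with a gripper value outside its range is refused whole. "grip" is the closure, from 0 (fully open) to 1 (shut), set as the call begins (left out, the last holds). The fingers move at their own pace and stop on an object; "newtons" is the grip in N (left out, the last holds). Time passes only in rows, so rows that do not move let the fingers close. It gives the time, the measured TCP pose, the force, the opening and the grip force at its end, in the units of the state.
- readout.observe(): the state, without advancing time (a new reading comes with each control period).
- vision.get_image(name): name is "side" or "top"; returns the picture (400x640x3 uint8, red, green, blue); there is no depth.
- vision.calibration(name): a dict with "fov_y" (degrees; the focal length in pixels is half the picture's height over the tangent of half this angle, whatever the lens; pixels are square), "cx", "cy" (the principal point, pixels), "k1" (the pictures are not rectified: a ray, as slopes to the right and down, at radius r is drawn at 1 + k1 r^2 times it, then the intrinsics apply), "pose" (4x4, takes a point from camera to world coordinates). Camera axes: x right, y up, looking along -z (the intrinsics and any distortion apply to the point x, -y, -z); pixel columns grow to the right and rows downward; lengths in m; the calibration is good to about 2 mm. A picture is of the moment at which its call begins. calibration takes no time and is no camera call.
- arm.sign_off(): hands the job in; it is judged then, once.
The state is a dict: "clock": time; "joints": joint angles; "dq": joint speeds; "joint_efforts": joint torques, N m; "position": TCP position; "ee_rot": TCP orientation; "force": force on the tool from outside, world axes, zero at the start; "ft_torque": the same for the moment, N m; "width": opening from 0.0 (shut) to 1.0 (fully open); "gripper_force": force on a finger pad.
Only numpy, scipy, OpenCV 4.12 (cv2) and the standard library are available. Lean on these libraries where they do the work, as an engineer would, in place of code of your own. Each camera call takes 0.05 s, during which the arm holds its last target. There are 200 camera calls.

## Working session

There is one attempt and no reset: what is moved stays moved. The work goes in short steps, Python scripts to look and compute and a tool call to move; the robot and the scene stay as the last step left them, time stands still between calls to the robot, and variables do not carry over. Pictures are saved under pics/ and viewed, at most 10 in all, crops included, and the job is handed in when it is done.

Besides the shell and the picture viewer there is one more tool, called after "Call:" as name(argument=value, ...) on one line, values as JSON. carry_out: Moves the arm, as the interface text tells. Its arguments: {"type":"object","properties":{"increments":{"type":"array","items":{"type":"number"}},"grip":{"type":"number"},"newtons":{"type":"number"}},"required":["increments"]}

```bash
mkdir -p pics && python3 - <<'E'
from cell import readout, vision, arm
import cv2
print(readout.observe()); print(arm.tcp_to_grasp)
for n in("side","top"):
    c=vision.calibration(n); print(n,c)
    cv2.imwrite(f"pics/{n}0.png",vision.get_image(n)[:,:,::-1])
E
```

```text
{'clock': 0.0, 'joints': array([-1.28757229,  0.43523694,  0.02497522,  1.57408548, -0.01159868,
        1.1339992 , -0.07509697]), 'dq': array([ 2.54824954e-04,  9.51417919e-04, -3.62064041e-05,  8.77499585e-04,
        1.24778448e-03,  2.44616068e-03, -9.70794317e-04]), 'joint_efforts': array([-6.43195872e-04, -6.67853451e+01,  9.84845795e-01, -3.14476132e+01,
       -6.04025018e-02,  4.26907022e-02,  1.47190449e-04]), 'position': array([0.23506522, 0.57856314, 0.22594082]), 'ee_rot': array([-6.02373301e-01, -3.08313894e+00,  2.47542014e-03]), 'force': array([-0.74561907, -0.765513  , -0.27167755]), 'ft_torque': array([-0.03091229, -0.02791755,  0.01172141]), 'gripper_force': 0.0, 'width': 1.0013375922734447}
-0.0188
side {'fov_y': 43.3164387740388, 'cx': 315.60138778386346, 'cy': 199.424679363239, 'k1': 0.012408511621626407, 'pose': array([[-0.97530284,  0.14267423, -0.16860732,  0.23958386],
       [-0.22080072, -0.64917253,  0.72788878,  1.17492029],
       [-0.00560427,  0.74714061,  0.66464239,  1.18970827],
       [ 0.        ,  0.        ,  0.        ,  1.        ]])}
top {'fov_y': 44.47627424859705, 'cx': 326.40985062348864, 'cy': 191.26843397548768, 'k1': 0.02057090129697873, 'pose': array([[-1.30109254e-02,  9.97720577e-01, -6.62145433e-02,
         3.97573573e-01],
       [-9.99915331e-01, -1.29679840e-02,  1.07830215e-03,
         5.42363921e-04],
       [ 2.17175099e-04,  6.62229666e-02,  9.97804826e-01,
         1.41953091e+00],
       [ 0.00000000e+00,  0.00000000e+00,  0.00000000e+00,
         1.00000000e+00]])}
```

View pics/top0.png

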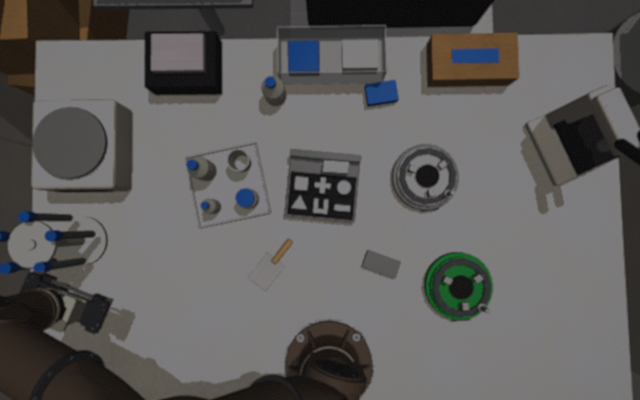

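View pics/side0.png

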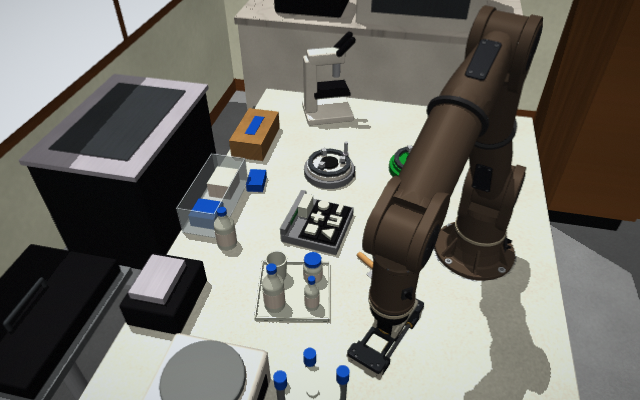

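The candidates in the top view are as follows.
- **Jar:** (246,198). It has a wide blue cap and is low. The tall bottle (198,167) and slim bottle (210,206) have narrow caps, and the beaker (239,160) is open.
- **Mixer:** the grey one at (427,177). The green one at (459,287) is the decoy.
- **Keys:** back row is square (301,184), cross (322,185), round (344,187). Front row is triangle (299,202), U (320,205), bar (342,208).

I'll confirm these in enlarged crops.

```bash
cat > h.py <<'E'
import numpy as np, cv2
from cell import vision
def K(c):
    f=200/np.tan(np.radians(c["fov_y"]/2)); return np.array([[f,0,c["cx"]],[0,f,c["cy"]],[0,0,1]]),np.array([c["k1"],0,0,0.])
def world(n,uv,z):
    c=vision.calibration(n);k,d=K(c);P=np.array(c["pose"])
    s=cv2.undistortPoints(np.array([[uv]],float),k,d)[0,0]
    r=P[:3,:3]@[s[0],-s[1],-1]; o=P[:3,3]; return o+r*(z-o[2])/r[2]
def pix(n,X):
    c=vision.calibration(n);k,d=K(c);P=np.array(c["pose"])
    p=P[:3,:3].T@(np.array(X,float)-P[:3,3]); p=p*[1,-1,-1]
    return cv2.projectPoints(p[None],np.zeros(3),np.zeros(3),k,d)[0][0,0]
def crop(img,x0,y0,w,h,s,grid=10):
    o=cv2.resize(img[y0:y0+h,x0:x0+w],None,fx=s,fy=s,interpolation=cv2.INTER_CUBIC)
    o=cv2.convertScaleAbs(o,alpha=1.3)
    for x in range(-(-x0//grid)*grid,x0+w,grid):
        cv2.line(o,(int((x-x0+.5)*s),0),(int((x-x0+.5)*s),6),(0,0,255),1); cv2.putText(o,str(x),(int((x-x0+.5)*s)-9,16),0,.35,(0,0,255),1)
    for y in range(-(-y0//grid)*grid,y0+h,grid):
        cv2.line(o,(0,int((y-y0+.5)*s)),(6,int((y-y0+.5)*s)),(0,0,255),1); cv2.putText(o,str(y),(8,int((y-y0+.5)*s)+4),0,.35,(0,0,255),1)
    return o
E
python3 - <<'E'
import cv2,numpy as np
from h import *
t=cv2.imread("pics/top0.png"); s=cv2.imread("pics/side0.png")
cv2.imwrite("pics/a.png",np.hstack([crop(t,280,146,84,80,4.7),crop(t,387,141,80,80,4.7)][:2]))
a=np.hstack([crop(t,280,145,80,80,5),crop(t,387,140,80,80,5)])
b=np.hstack([crop(t,185,140,88,90,2.2),crop(s,250,240,90,90,2.2),crop(s,275,135,90,120,1.65)])
b=cv2.resize(b,(800,198)) if b.shape[0]==198 else b
cv2.imwrite("pics/a.png",np.vstack([a,cv2.resize(b,(800,198))]))
E
```

```text
(no output)
```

View pics/a.png

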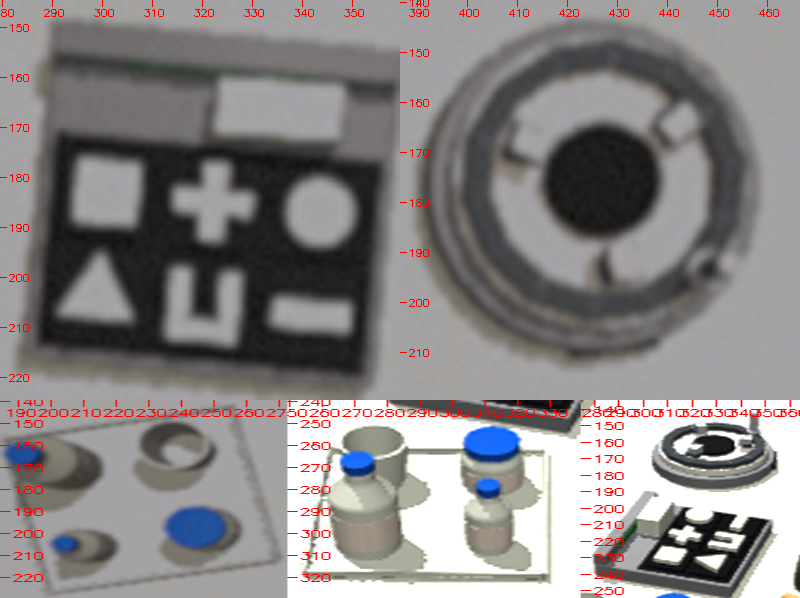

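```bash
python3 - <<'E'
from h import *
np.set_printoptions(precision=4,suppress=True)
def blue(f,x0,x1,y0,y1):
    i=cv2.imread(f)[y0:y1,x0:x1].astype(int); m=((i[...,0]-i[...,2])>60).astype(np.uint8)
    n,l,st,ce=cv2.connectedComponentsWithStats(m); k=1+st[1:,4].argmax(); return ce[k]+[x0,y0],st[k]
for n,b in(("top",(232,262,185,212)),("side",(300,326,250,272))):
    c,s=blue(f"pics/{n}0.png",*b); print(n,c,s, world(n,c,.087))
seat=world("top",(427.1,175.5),.055); print("seat",seat)
h=[world("top",p,.112) for p in((452.1,191.9),(450.5,192))]
for x in h: print("handle",x,np.linalg.norm((x-seat)[:2]),np.degrees(np.arctan2(*(x-seat)[1::-1])))
print("side pix seat",pix("side",seat), "handle", pix("side",h[0]))
k={}
for n,p in dict(square=(300.9,182.7),cross=(322.1,184.5),round=(343.5,186.9),tri=(298.7,203.3),u=(320.3,205.5),bar=(341.7,207.3)).items():
    k[n]=world("top",p,.056); print(n,k[n],pix("side",k[n]))
print(k["cross"]-k["square"],k["tri"]-k["square"],k["bar"]-k["tri"])
for n,p in dict(tall=(193,164),slim=(206,205),beak=(239,158)).items(): print(n,world("top",p,dict(tall=.165,slim=.12,beak=.08)[n]))
c=cv2.imread("pics/side0.png"); 
cv2.imwrite("pics/b.png",np.hstack([crop(c,298,138,62,58,6.4),crop(c,280,195,62,58,6.4)]))
E
```

```text
top [244.5726 197.3776] [  4   4  18  18 241] [0.4722 0.2224 0.087 ]
side [312.2152 259.3229] [  4   2  17  16 223] [0.4711 0.2248 0.087 ]
seat [ 0.5287 -0.2833  0.055 ]
handle [ 0.4783 -0.3371  0.112 ] 0.07367326329761824 -133.18300815992959
handle [ 0.4781 -0.3328  0.112 ] 0.07076728862258172 -135.67895041492906
side pix seat [328.1302 161.5667] handle [344.6498 142.3531]
square [0.513  0.0701 0.056 ] [310.4628 227.9423]
cross [0.5072 0.0109 0.056 ] [316.3323 215.7015]
round [ 0.4997 -0.0489  0.056 ] [322.433  204.0455]
tri [0.4554 0.0768 0.056 ] [327.7405 232.1825]
u [0.4485 0.0166 0.056 ] [333.6067 219.5774]
bar [ 0.4427 -0.043   0.056 ] [338.8083 207.679 ]
[-0.0058 -0.0592  0.    ] [-0.0576  0.0067  0.    ] [-0.0127 -0.1197  0.    ]
tall [0.5557 0.3419 0.165 ]
slim [0.4514 0.3192 0.12  ]
beak [0.5814 0.2387 0.08  ]
```

View pics/b.png

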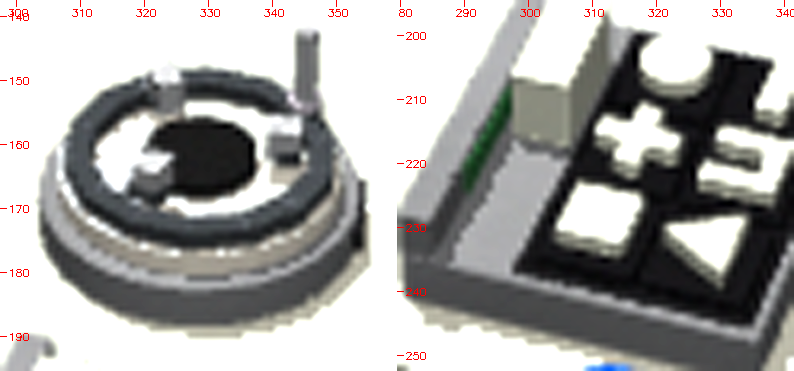

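The crop confirms the blue-capped low jar, the grey mixer with its handle at the lower right (top view about (452,192)), and the key layout. The two cameras agree to within about 3 mm. The averaged positions are:
- **Jar:** (0.472, 0.2235)
- **Seat:** (0.527, -0.283)
- **Handle:** (0.477, -0.336), 73 mm from the axis against 75 mm given

Next I'll go above the jar, closing along about 38°.

Call:
carry_out(increments=[20, -30, 0, 0, 0, -0.044, 20, -30, 0, 0, 0, -0.044, 20, -30, 0, 0, 0, -0.044, 20, -30, 0, 0, 0, -0.044, 20, -30, 0, 0, 0, -0.044, 20, -30, 0, 0, 0, -0.044, 20, -30, 0, 0, 0, -0.044, 20, -30, 0, 0, 0, -0.044, 20, -30, 0, 0, 0, -0.044, 20, -30, 0, 0, 0, -0.044, 20, -30, 0, 0, 0, -0.044, 17, -25, 0, 0, 0, -0.04, 0, 0, 0, 0, 0, 0, 0, 0, 0, 0, 0, 0], grip=0)

```text
clock: 1.85
position: [0.4717, 0.2246, 0.2265]
ee_rot: [-1.379, -2.822, 0.0]
force: [-0.2, -0.9, -0.2]
width: 1.002
gripper_force: 0.0
```

Call:
carry_out(increments=[0, -1, -30, 0, 0, 0, 0, 0, -30, 0, 0, 0, 0, 0, -30, 0, 0, 0, 0, 0, -30, 0, 0, 0, 0, 0, -20, 0, 0, 0, 0, 0, -15, 0, 0, 0, 0, 0, -15, 0, 0, 0, 0, 0, -10, 0, 0, 0, 0, 0, 0, 0, 0, 0])

```text
clock: 2.98
position: [0.4719, 0.223, 0.0462]
ee_rot: [-1.38, -2.822, 0.001]
force: [-0.6, 0.2, -0.1]
width: 1.002
gripper_force: 0.0
```

Call:
carry_out(increments=[0, 0, 0, 0, 0, 0, 0, 0, 0, 0, 0, 0, 0, 0, 0, 0, 0, 0, 0, 0, 0, 0, 0, 0, 0, 0, 0, 0, 0, 0, 0, 0, 0, 0, 0, 0, 0, 0, 0, 0, 0, 0, 0, 0, 0, 0, 0, 0], grip=1, newtons=20)

```text
clock: 3.98
position: [0.4725, 0.2232, 0.0469]
ee_rot: [1.38, 2.822, 0.001]
force: [0.6, 0.4, 4.8]
width: 0.621
gripper_force: 20.0
```

The opening is 57 mm, so the gripper holds the jar. I'll lift it.

Call:
carry_out(increments=[0, 0, 10, 0, 0, 0, 0, 0, 20, 0, 0, 0, 0, 0, 30, 0, 0, 0, 0, 0, 30, 0, 0, 0, 0, 0, 30, 0, 0, 0, 0, 0, 20, 0, 0, 0, 0, 0, 10, 0, 0, 0, 0, 0, 0, 0, 0, 0])

```text
clock: 4.97
position: [0.4721, 0.223, 0.1969]
ee_rot: [1.38, 2.822, 0.001]
force: [0.1, -0.1, -2.4]
width: 0.622
gripper_force: 20.0
```

Call:
carry_out(increments=[2, -15, 0, 0, 0, -0.02, 3, -30, 0, 0, 0, -0.05, 3, -30, 0, 0, 0, -0.05, 3, -30, 0, 0, 0, -0.06, 3, -30, 0, 0, 0, -0.06, 3, -30, 0, 0, 0, -0.06, 3, -30, 0, 0, 0, -0.06, 3, -30, 0, 0, 0, -0.06, 3, -30, 0, 0, 0, -0.06, 3, -30, 0, 0, 0, -0.06, 3, -30, 0, 0, 0, -0.06, 3, -30, 0, 0, 0, -0.06, 3, -30, 0, 0, 0, -0.06, 3, -30, 0, 0, 0, -0.06, 3, -30, 0, 0, 0, -0.06, 4, -30, 0, 0, 0, -0.06, 3, -25, 0, 0, 0, -0.03, 2, -16, 0, 0, 0, 0, 0, 0, 0, 0, 0, 0, 0, 0, 0, 0, 0, 0])

```text
clock: 7.48
position: [0.5251, -0.282, 0.1966]
ee_rot: [-2.498, -1.904, -0.001]
force: [-1.1, -0.5, -1.0]
width: 0.621
gripper_force: 20.0
```

```bash
python3 - <<'E'
from h import *
s=vision.get_image("side")[:,:,::-1];t=vision.get_image("top")[:,:,::-1]
cv2.imwrite("pics/s1.png",s);cv2.imwrite("pics/t1.png",t)
cv2.imwrite("pics/c.png",np.hstack([crop(np.ascontiguousarray(s),285,85,95,115,4.2),crop(np.ascontiguousarray(t),380,125,95,115,4.2)]))
E
```

```text
(no output)
```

View pics/c.png

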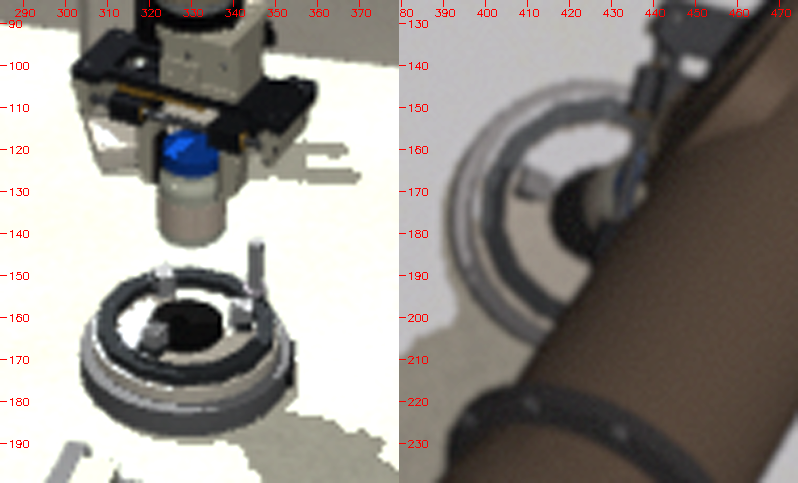

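The side view shows the jar upright over the seat. Its bottom centre is at about (330,141) and the seat is at about (329.4,162), so I'll nudge by +2 mm and descend.

Call:
carry_out(increments=[2, -1, -15, 0, 0, 0, 0, 0, -20, 0, 0, 0, 0, 0, -20, 0, 0, 0, 0, 0, -15, 0, 0, 0, 0, 0, -10, 0, 0, 0, 0, 0, -6, 0, 0, 0, 0, 0, 0, 0, 0, 0, 0, 0, 0, 0, 0, 0])

```text
clock: 8.57
position: [0.5276, -0.2842, 0.1113]
ee_rot: [2.499, 1.903, 0.001]
force: [0.3, 0.0, -1.8]
width: 0.619
gripper_force: 20.0
```

Call:
carry_out(increments=[0, 0, -2, 0, 0, 0, 0, 0, -2, 0, 0, 0, 0, 0, -1, 0, 0, 0, 0, 0, -1, 0, 0, 0, 0, 0, 0, 0, 0, 0])

```text
clock: 9.2
position: [0.5272, -0.2839, 0.1047]
ee_rot: [-2.499, -1.903, 0.0]
force: [-0.1, -0.4, -1.3]
width: 0.62
gripper_force: 20.0
```

Call:
carry_out(increments=[0, 0, -1, 0, 0, 0, 0, 0, -1, 0, 0, 0, 0, 0, -1, 0, 0, 0, 0, 0, 0, 0, 0, 0])

```text
clock: 9.7
position: [0.5272, -0.2839, 0.1016]
ee_rot: [-2.499, -1.903, 0.0]
force: [-0.7, -0.3, -2.4]
width: 0.62
gripper_force: 20.0
```

Call:
carry_out(increments=[0, 0, -1, 0, 0, 0, 0, 0, -1, 0, 0, 0, 0, 0, 0, 0, 0, 0])

```text
clock: 10.07
position: [0.5272, -0.2839, 0.0996]
ee_rot: [-2.499, -1.903, 0.0]
force: [0.2, 0.5, -1.9]
width: 0.62
gripper_force: 20.0
```

Call:
carry_out(increments=[0, 0, -1, 0, 0, 0, 0, 0, -1, 0, 0, 0, 0, 0, 0, 0, 0, 0])

```text
clock: 10.45
position: [0.5273, -0.284, 0.098]
ee_rot: [2.499, 1.903, 0.0]
force: [-1.9, 2.1, 3.1]
width: 0.621
gripper_force: 20.0
```

Call:
carry_out(increments=[0, 0, -1, 0, 0, 0, 0, 0, -1, 0, 0, 0, 0, 0, 0, 0, 0, 0])

```text
clock: 10.82
position: [0.5273, -0.284, 0.0978]
ee_rot: [2.499, 1.903, 0.003]
force: [-7.8, 5.2, 24.5]
width: 0.62
gripper_force: 20.0
```

The jar has touched down: vertical force rose to 24 N and z stopped at 0.098. I'll ease off 1 mm, let go and rise.

Call:
carry_out(increments=[0, 0, 1, 0, 0, 0, 0, 0, 0, 0, 0, 0])

```text
clock: 11.08
position: [0.5273, -0.284, 0.0979]
ee_rot: [2.499, 1.903, 0.001]
force: [-4.4, 3.2, 13.7]
width: 0.621
gripper_force: 20.0
```

Call:
carry_out(increments=[0, 0, 0, 0, 0, 0, 0, 0, 0, 0, 0, 0, 0, 0, 0, 0, 0, 0, 0, 0, 0, 0, 0, 0], grip=0.1)

```text
clock: 11.58
position: [0.5272, -0.2839, 0.0966]
ee_rot: [-2.499, -1.903, 0.0]
force: [-0.1, 0.8, 0.1]
width: 0.898
gripper_force: 0.0
```

Call:
carry_out(increments=[0, 0, 10, 0, 0, 0, 0, 0, 20, 0, 0, 0, 0, 0, 30, 0, 0, 0, 0, 0, 30, 0, 0, 0, -10, -10, 0, 0, 0, -0.1, -10, -10, 0, 0, 0, -0.1, -10, -10, 0, 0, 0, -0.1, -10, -10, 0, 0, 0, -0.1, -10, -12, 0, 0, 0, -0.1, 0, 0, 0, 0, 0, 0, 0, 0, 0, 0, 0, 0], grip=0.5)

```text
clock: 12.95
position: [0.4778, -0.3354, 0.187]
ee_rot: [-2.891, -1.23, -0.001]
force: [-0.1, -0.5, -0.0]
width: 0.501
gripper_force: 0.0
```

```bash
python3 - <<'E'
from h import *
s=vision.get_image("side")[:,:,::-1];t=vision.get_image("top")[:,:,::-1]
cv2.imwrite("pics/s2.png",s);cv2.imwrite("pics/t2.png",t)
cv2.imwrite("pics/d.png",np.hstack([crop(np.ascontiguousarray(s),285,85,95,115,4.2),crop(np.ascontiguousarray(t),380,125,95,115,4.2)]))
E
```

```text
(no output)
```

View pics/d.png

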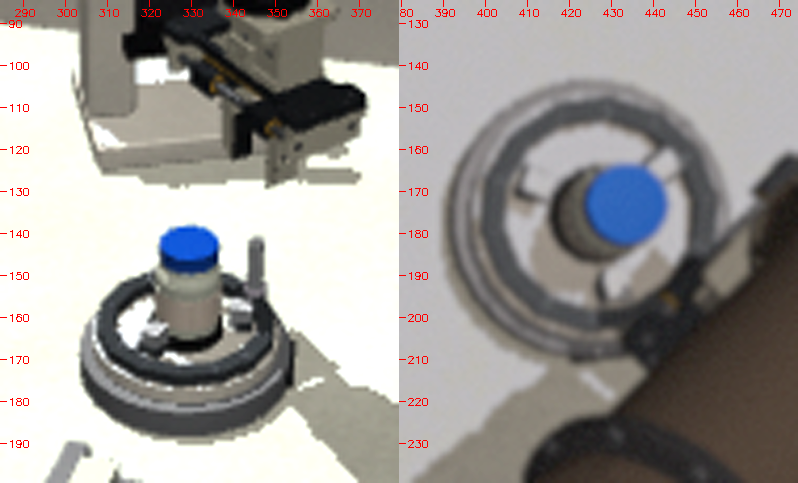

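The jar stands centred on the seat and the fingers are over the handle. I'll descend and grip the pin lightly.

Call:
carry_out(increments=[-1, -2, -25, 0, 0, 0, 0, 0, -25, 0, 0, 0, 0, 0, -25, 0, 0, 0, 0, 0, -15, 0, 0, 0, 0, 0, -12, 0, 0, 0, 0, 0, 0, 0, 0, 0])

```text
clock: 13.8
position: [0.4761, -0.3377, 0.0843]
ee_rot: [-2.892, -1.226, 0.001]
force: [-0.3, -0.3, 0.3]
width: 0.497
gripper_force: 0.0
```

Call:
carry_out(increments=[0, 0, 0, 0, 0, 0, 0, 0, 0, 0, 0, 0, 0, 0, 0, 0, 0, 0, 0, 0, 0, 0, 0, 0, 0, 0, 0, 0, 0, 0, 0, 0, 0, 0, 0, 0], grip=1, newtons=8)

```text
clock: 14.55
position: [0.4765, -0.3383, 0.0851]
ee_rot: [2.892, 1.225, 0.001]
force: [0.9, -1.2, 2.9]
width: 0.148
gripper_force: 8.0
```

Call:
carry_out(increments=[-2.7, 2.7, 0, 0, 0, -0.05, -2.6, 2.7, 0, 0, 0, -0.05, -2.3, 2.9, 0, 0, 0, -0.05, -2.3, 3, 0, 0, 0, -0.05, -2.1, 3.1, 0, 0, 0, -0.05, -2, 3.2, 0, 0, 0, -0.05, -1.8, 3.3, 0, 0, 0, -0.05, -1.6, 3.4, 0, 0, 0, -0.05, -1.4, 3.5, 0, 0, 0, -0.05, -1.3, 3.5, 0, 0, 0, -0.05, -1.1, 3.6, 0, 0, 0, -0.05, -0.9, 3.6, 0, 0, 0, -0.05, -0.7, 3.7, 0, 0, 0, -0.05, -0.6, 3.7, 0, 0, 0, -0.05, 0, 0, 0, 0, 0, 0])

```text
clock: 16.42
position: [0.454, -0.292, 0.085]
ee_rot: [3.137, 0.161, 0.002]
force: [3.6, -1.3, 2.1]
width: 0.149
gripper_force: 8.0
```

Call:
carry_out(increments=[-0.2, 2, 0, 0, 0, -0.025, -0.2, 2, 0, 0, 0, -0.025, 0, 2, 0, 0, 0, -0.025, 0, 0, 0, 0, 0, 0])

```text
clock: 16.92
position: [0.4536, -0.2874, 0.0851]
ee_rot: [3.138, 0.043, 0.003]
force: [5.6, -5.3, -3.8]
width: 0.15
gripper_force: 8.0
```

Call:
carry_out(increments=[0, 2, 0, 0, 0, -0.025, 0, 2, 0, 0, 0, -0.025, 0, 0, 0, 0, 0, 0])

```text
clock: 17.3
position: [0.4536, -0.2858, 0.0853]
ee_rot: [3.134, -0.037, 0.004]
force: [7.0, -12.7, -8.9]
width: 0.147
gripper_force: 8.0
```

Call:
carry_out(increments=[0, 2, 0, 0, 0, -0.02, 0, 0, 0, 0, 0, 0, 0, 0, 0, 0, 0, 0])

```text
clock: 17.68
position: [0.4535, -0.2848, 0.0855]
ee_rot: [3.132, -0.069, 0.005]
force: [6.2, -16.2, -10.9]
width: 0.17
gripper_force: 8.0
```

Call:
carry_out(increments=[0, 0, 0, 0, 0, 0, 0, 0, 0, 0, 0, 0, 0, 0, 0, 0, 0, 0, 0, 0, 0, 0, 0, 0], grip=0.5)

```text
clock: 18.18
position: [0.452, -0.2795, 0.0845]
ee_rot: [-3.14, 0.068, 0.001]
force: [-0.2, -0.4, 1.1]
width: 0.49
gripper_force: 0.0
```

Call:
carry_out(increments=[0, 0, 10, 0, 0, 0, 0, 0, 20, 0, 0, 0, 0, 0, 30, 0, 0, 0, 0, 0, 30, 0, 0, 0, 0, 20, 0, 0, 0, 0.1, 0, 30, 0, 0, 0, 0.1, 5, 40, 0, 0, 0, 0.1, 5, 40, 0, 0, 0, 0.1, 5, 40, 0, 0, 0, 0.1, 5, 40, 0, 0, 0, 0.1, 10, 40, 0, 0, 0, 0.1, 10, 40, 0, 0, 0, 0.1, 10, 40, 0, 0, 0, 0.1, 9, 22, 0, 0, 0, 0.1, 0, 0, 0, 0, 0, 0, 0, 0, 0, 0, 0, 0], grip=1)

```text
clock: 20.18
position: [0.5113, 0.0708, 0.1755]
ee_rot: [2.79, 1.442, 0.001]
force: [-0.4, -1.2, 0.1]
width: 0.005
gripper_force: 0.0
```

```bash
python3 - <<'E'
from h import *
s=vision.get_image("side")[:,:,::-1];t=vision.get_image("top")[:,:,::-1]
cv2.imwrite("pics/s3.png",s);cv2.imwrite("pics/t3.png",t)
cv2.imwrite("pics/e.png",np.hstack([crop(np.ascontiguousarray(s),270,110,95,140,4.2),crop(np.ascontiguousarray(t),380,110,95,140,4.2)]))
E
```

```text
(no output)
```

View pics/e.png

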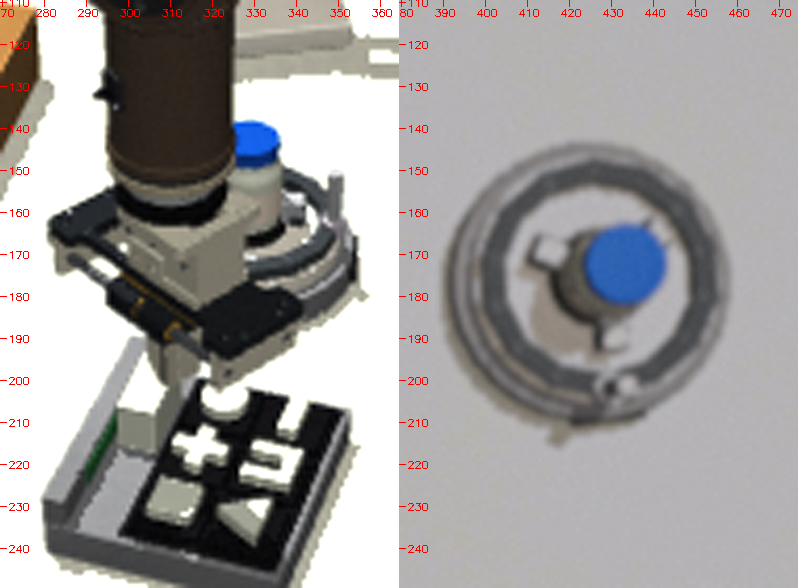

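The jaws have closed on the jar and the handle is now at about 180° (top view (433,200)). The tool is over the square key with fingers shut. I'll align the fingers with the console's y axis and go down.

Call:
carry_out(increments=[0, -1, 0, 0, 0, -0.14, 0, 0, 0, 0, 0, -0.14, 0, 0, -10, 0, 0, -0.14, 0, 0, -20, 0, 0, -0.14, 0, 0, -30, 0, 0, -0.14, 0, 0, -30, 0, 0, -0.14, 0, 0, -17, 0, 0, 0, 0, 0, 0, 0, 0, 0])

```text
clock: 21.28
position: [0.5109, 0.0703, 0.0673]
ee_rot: [3.135, 0.186, -0.002]
force: [-0.3, 1.3, 0.1]
width: 0.008
gripper_force: 0.0
```

Call:
carry_out(increments=[1, 0, -6, 0, 0, 0, 0, 0, -5, 0, 0, 0, 0, 0, -4, 0, 0, 0, 0, 0, -3, 0, 0, 0, 0, 0, 0, 0, 0, 0, 0, 0, 0, 0, 0, 0])

```text
clock: 22.02
position: [0.513, 0.0711, 0.0503]
ee_rot: [-3.136, -0.183, -0.002]
force: [-0.3, 1.0, 8.5]
width: 0.008
gripper_force: 4.3
```

The square key is fully down: 8.5 N at 0.0503. Next is the cross.

Call:
carry_out(increments=[0, 0, 8, 0, 0, 0, 0, 0, 22, 0, 0, 0, -3, -30, 0, 0, 0, 0, -3, -29.5, 0, 0, 0, 0, 0, 0, 0, 0, 0, 0, 0, 0, -16, 0, 0, 0, 0, 0, -6, 0, 0, 0, 0, 0, -5, 0, 0, 0, 0, 0, -3, 0, 0, 0, 0, 0, 0, 0, 0, 0, 0, 0, 0, 0, 0, 0])

```text
clock: 23.4
position: [0.5059, 0.0124, 0.0502]
ee_rot: [-3.134, -0.184, 0.001]
force: [-5.1, 3.9, 14.4]
width: 0.005
gripper_force: 7.5
```

The cross is down. Next is the triangle.

Call:
carry_out(increments=[0, 0, 8, 0, 0, 0, 0, 0, 22, 0, 0, 0, -17, 21.5, 0, 0, 0, 0, -17, 21.5, 0, 0, 0, 0, -17, 21.5, 0, 0, 0, 0, 0, 0, 0, 0, 0, 0, 0, 0, -16, 0, 0, 0, 0, 0, 0, 0, 0, 0])

```text
clock: 24.4
position: [0.4555, 0.0752, 0.0634]
ee_rot: [3.135, 0.182, -0.001]
force: [-0.0, 0.3, -0.2]
width: 0.003
gripper_force: 0.0
```

Call:
carry_out(increments=[0, 0, -6, 0, 0, 0, 0, 0, -5, 0, 0, 0, 0, 0, -3, 0, 0, 0, 0, 0, 0, 0, 0, 0, 0, 0, 0, 0, 0, 0])

```text
clock: 25.02
position: [0.4561, 0.0756, 0.0502]
ee_rot: [-3.136, -0.182, -0.002]
force: [-1.3, -2.3, 10.1]
width: 0.003
gripper_force: 4.9
```

The triangle is down. The bar is at (0.4427, -0.043), so I need to move (-13, -119).

Call:
carry_out(increments=[0, 0, 8, 0, 0, 0, 0, 0, 22, 0, 0, 0, -3, -29, 0, 0, 0, 0, -3, -30, 0, 0, 0, 0, -3, -30, 0, 0, 0, 0, -4, -29, 0, 0, 0, 0, 0, 0, 0, 0, 0, 0, 0, 0, -16, 0, 0, 0, 0, 0, 0, 0, 0, 0])

```text
clock: 26.15
position: [0.4417, -0.0411, 0.0632]
ee_rot: [-3.136, -0.184, 0.003]
force: [1.2, -0.3, 1.0]
width: 0.007
gripper_force: 0.0
```

Call:
carry_out(increments=[0, 0, -6, 0, 0, 0, 0, 0, -5, 0, 0, 0, 0, 0, -3, 0, 0, 0, 0, 0, 0, 0, 0, 0, 0, 0, 0, 0, 0, 0])

```text
clock: 26.78
position: [0.4428, -0.0416, 0.0502]
ee_rot: [-3.135, -0.183, -0.001]
force: [-2.1, 3.1, 12.4]
width: 0.008
gripper_force: 6.1
```

Call:
carry_out(increments=[0, 0, 8, 0, 0, 0, 0, 0, 25, 0, 0, 0, 0, 0, 40, 0, 0, 0, 0, 0, 50, 0, 0, 0, 0, 30, 30, 0, 0, 0, -10, 40, 0, 0, 0, 0, -10, 40, 0, 0, 0, 0, 0, 40, 0, 0, 0, 0, 0, 40, 0, 0, 0, 0, 0, 0, 0, 0, 0, 0, 0, 0, 0, 0, 0, 0])

```text
clock: 28.15
position: [0.4222, 0.1471, 0.2027]
ee_rot: [3.136, 0.182, -0.0]
force: [-0.1, -0.1, 0.3]
width: 0.005
gripper_force: 0.0
```

```bash
python3 - <<'E'
from h import *
s=vision.get_image("side")[:,:,::-1];t=vision.get_image("top")[:,:,::-1]
cv2.imwrite("pics/s4.png",s);cv2.imwrite("pics/t4.png",t)
cv2.imwrite("pics/f.png",crop(np.ascontiguousarray(t),275,125,195,105,4.1))
E
```

```text
(no output)
```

View pics/f.png

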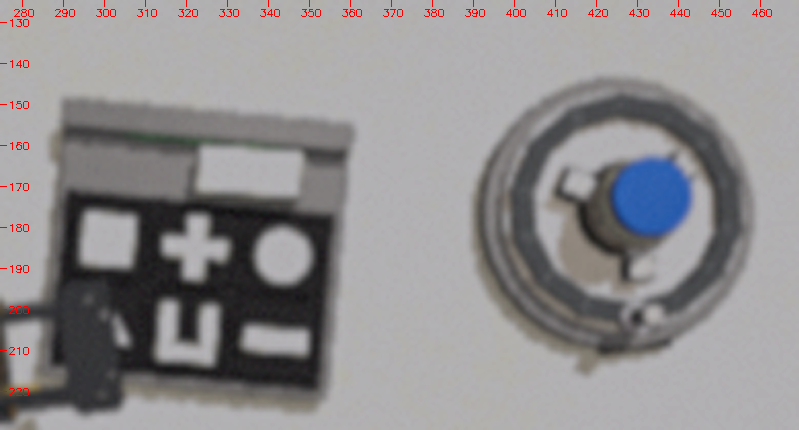

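The console and box are in place, the jar is clamped with its cap at about (433,173), and the arm is clear, so I'll hand in.

```bash
python3 -c "
from cell import arm
print(arm.sign_off())"
```

```text
the job is handed in; nothing more can be done
None
```

The job is handed in, but the hand-in returned no verdict: the jar stands in the chuck with the jaws closed on it, and the square, cross, triangle and bar keys were each pressed fully down and released in that order. Clamping was judged from the handle force and the pictures; jaw force can't be read directly.

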